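Wedge a housing tight in its assembly nest

ROBOT

A 6-joint arm with a two-finger parallel gripper is mounted at the origin on the work surface. World frame = base frame: x ahead of the robot, y to its left, z up, the work surface at z = 0. Lengths are in m, angles in rad, forces in N, time in s.
With the tool pointing down it reaches from about 0.3 to 0.875 m from the base axis. Payload 6.4 kg.
Tool frame: the origin (TCP) lies at the centre of the arm's flange, where the gripper is bolted on; the fingertips stand 173 mm ahead of it and the grasp point (between the pads) lies 155 mm ahead of it (ctrl.pinch_z is the distance from the TCP to the grasp point, in m); z points along the fingers, y is the direction in which the jaws open and shut (so a half turn about z gives the same grasp; the last joint's range is limited). The gripper opens to 85 mm and grips with 20 to 120 N. Pads are 22 mm wide; open, the fingers measure 114 mm over their backs; the gripper's body (76 mm by 85 mm) begins 54 mm behind the grasp point. The pads swing forward as they close: fully open they stand 13 mm farther back than shut.
Start: joints at [-1.356, 0.181, 1.607, -0, 1.354, -0.206], TCP at [0.235, -0.525, 0.405] pointing down, gripper open.
Joint ranges: [-2.99, 2.99], [-0.89, 2.07], [0.3, 2.58], [-1.14, 4.28], [0, 2.63], [-3.12, 3.12]. Speed limits (rad/s): [2.57, 2.57, 3.01, 3.14, 3.14, 3.14].

INTERFACE

Orientations are given as a unit quaternion [w, x, y, z].
In Python, from bench import ctrl gives the robot as it stands.
- The arm moves only by the tool drive_tool, never from a script. Its argument "commands" is a list that holds one entry, the list of rows, each a list of 7 numbers: the shift along the tool's x, y, z in units of 50 mm (1.0 is 50 mm), then the turn, a rotation vector about the tool's x, y, z in units of 8 degrees (1.0 is 8 degrees), then the closure in counts, from 0 (fully open) to 255 (shut). A call has 1 to 10 rows; each row shifts and turns the commanded pose from where the row before left it, along the tool's axes as they then stand; what a row does not reach is not made up. A row lasts 1/10 s, in which the tool goes at most 50 mm and 8.59 degrees, less where a joint would pass 70% of its speed; a pose out of reach is approached as far as the arm can. A call is refused whole if a number of a shift passes 1 or a number of a turn 1, either way. A call with a gripper value outside its range is refused whole. The fingers move at their own pace and stop on an object; the grip force is fixed at half the most. Time passes only in rows, so rows that do not move let the fingers close. It gives the time, the measured TCP pose, the force and the opening at its end, in the units of the state.
- ctrl.get_obs(): the state, without advancing time (a new reading comes with each control period).
- ctrl.camera(name): name is "scene" or "side" or "wrist"; returns a dict with "pixels" (400x640x3 uint8, red, green, blue), "depth" (400x640 float32, m along the optical axis (not along the pixel's ray), 0 where there is no reading), "intrinsics" (3x3 intrinsics, pixels), "R" (3x3) and "t" (3): a world point X has camera coordinates R X + t; the wrist camera has in their place "tool_from_camera" (4x4, takes a point from camera to tool coordinates, whose origin is the TCP and whose axes are the flange's). Camera axes: x right, y down, z forward; pixel columns grow to the right and rows downward; lengths in m; the calibration is good to about 2 mm. A picture is of the moment at which its call begins: read the wrist's pose just before it.
- ctrl.hand_in(): hands the job in, once; it reports no verdict.
The state is a dict: "time_s": time; "q": joint angles; "dq": joint speeds; "joint_efforts": joint torques, N m; "eef_pos": TCP position; "eef_rot": TCP orientation; "wrist_force": force on the tool from outside, world axes, zero at the start; "torque": the same for the moment, N m; "opening": opening from 0.0 (shut) to 1.0 (fully open).
Only numpy, scipy, OpenCV 4.12 (cv2) and the standard library are available. Lean on these libraries where they do the work, as an engineer would, in place of code of your own. Each camera call takes 0.05 s, during which the arm holds its last target. There are 200 camera calls.

TASK

Clamp the black housing in its nest: start the loose steel wedge by hand, thin end first, into the tapering gap between the housing and the slanted rail, then tap its thick end with the mallet until the wedge holds the housing tight against the sprung stop. Do not force the wedge with the fingers or overdrive it, since that strains the housing, leave the other things where they are, and lay the mallet back down flat on the bench.

Things in the scene. Friction and masses are not known exactly. Their poses are not given: they have to be found in the camera images.
- nest: fixed nest: plate 240 x 195 x 15 mm; origin under it (y edges -105, +90). z up, +y the drive direction. At the robot's side (-x) a steel rail, 40 high, slants 1:10 so that the gap beside the housing narrows towards +y; face x = -57 mm at the mouth (y -70), -44 at y +60. End stop face y = +70, for the housing. Sprung rubber-faced stop at +x, setting unknown to 2.5 mm.
- slot_mouth (a point): middle of the gap's mouth with the housing against its stop, on the plate's top (15 mm up), nest axes; the mouth is then about 22 mm wide, but less at first, as the housing stands 1 to 5 mm off the stop
- housing: black moulded housing, 90 (x) x 130 (y) x 55 mm high with a 63 mm high connector, 0.6 kg, loose in the nest on its plate; origin centre of its underside. Its -x face is the gap's other side. The wedge slides it sideways to the sprung stop, which yields 1 mm per 15 N
- wedge: loose steel wedge on the bench, 130 mm long (y), 45 high, 0.3 kg; thick end -y (27.5 mm), thin end +y (14.5 mm, last 14 mm chamfered to a 7.5 mm nose). Face +x is straight (x = +10.5 mm), goes to the housing; face -x tapers 1:10, goes to the rail. Origin centre of its underside. Smooth: friction about 0.2 on rail and housing, stays where it is driven
- wedge_tip (a point): middle of the wedge's thin end face, half its height (22.5 mm) up
- wedge_butt (a point): middle of the wedge's thick end face, 22.5 mm up: strike here. In the gap it meets resistance with some 40 to 70 mm still out of the mouth; tight, some 10 to 50 mm stays out, and it then no longer yields to a push of about 15 N. Keep pushes below 30 N
- mallet: nylon mallet lying flat on the bench, 0.38 kg; head 45 (x) x 95 (y) x 45 mm, its striking faces at y = +-47.5 mm; handle 26 wide, 28 high, along -x from the head to x = -165 mm, its middle 22.5 mm up. Origin centre of the head's underside
- mallet_grip (a point): on the handle's centre line, 60 mm from the head's centre: a place to grip it across (y)
- packer: plain parallel steel bar, 130 x 24 x 40 mm, not tapered: a bystander, not the wedge; origin centre of its underside, long axis y
- spare: second black housing, same as the one in the nest, standing on the bench: a bystander; origin centre of its underside
- screwdriver: screwdriver lying on the bench, about 200 mm: a bystander; x along it
- spanner: open-ended spanner lying flat: a bystander; x along it
- bottle: small white bottle with black cap, 40 mm across, 72 mm high: a bystander; origin centre of its base
- tape: grey roll of tape, 100 mm across, 25 mm high: a bystander; origin centre of its underside
- test_plug: stepped grey plastic test plug, 42 mm across, 70 mm high: a bystander; origin centre of its base

How it is judged:
By the outcome, as a careful person would: the job done as asked, in the order asked, and still so for the second after the job is handed in, with the robot touching nothing.
It also fails if it takes over 72 s, if anything falls off the work surface, if the arm or the gripper's body presses on something with over 40 N, if the wrist force passes 120 N, or if a joint passes its speed limit or range.

## Working session

There is one attempt and no reset: what is moved stays moved. The work goes in short steps, Python scripts to look and compute and a tool call to move; the robot and the scene stay as the last step left them, time stands still between calls to the robot, and variables do not carry over. Pictures are saved under pics/ and viewed, about 8 in all and at most 12, crops included, and the job is handed in when it is done.

Besides the shell and the picture viewer there is one more tool, called after "Request:" as name(argument=value, ...) on one line, values as JSON. drive_tool: Moves the arm, as the interface text tells. Its arguments: {"type":"object","properties":{"commands":{"type":"array","items":{"type":"array","items":{"type":"array","items":{"type":"number"}}}}},"required":["commands"]}

```bash
ls; mkdir -p pics; cat > h.py <<'E'
import numpy as np, cv2
from bench import ctrl
from scipy.spatial.transform import Rotation as Ro
def pose():
    o=ctrl.get_obs(); q=o['eef_rot']; return np.array(o['eef_pos']), Ro.from_quat([q[1],q[2],q[3],q[0]]).as_matrix(), o
def cam(n):
    p,R,o=pose(); c=ctrl.camera(n); 
    K=np.array(c['intrinsics']); d=c['depth']
    if n=='wrist':
        T=np.array(c['tool_from_camera']); Rw=R@T[:3,:3]; tw=R@T[:3,3]+p
    else:
        Rw=np.array(c['R']).T; tw=-Rw@np.array(c['t'])
    v,u=np.mgrid[:400,:640]
    P=np.stack([(u-K[0,2])/K[0,0]*d,(v-K[1,2])/K[1,1]*d,d],-1)@Rw.T+tw
    P[d==0]=np.nan
    return c['pixels'],P,(K,Rw,tw)
def proj(X,C):
    K,Rw,tw=C; x=(np.atleast_2d(X)-tw)@Rw@K.T; return x[:,:2]/x[:,2:]
E
python3 - <<'E'
from h import *
for n in ['scene','side']:
    im,P,C=cam(n); np.savez(''+n,im=im,P=P,K=C[0],R=C[1],t=C[2]); cv2.imwrite(f'pics/{n}0.png',im[:,:,::-1]); print(n,C[2],C[1][:,2])
print(ctrl.get_obs())
E
```

```text
pics
scene [1.1188213  0.09793491 0.96932253] [-0.50021225 -0.12684353 -0.85656198]
side [0.51159411 0.94489484 0.95121102] [ 0.05871304 -0.74103938 -0.66888969]
{'time_s': 0.1, 'q': array([-1.35629043e+00,  1.81490841e-01,  1.60788413e+00, -9.34440597e-06,
        1.35380070e+00, -2.06288623e-01]), 'dq': array([-1.14328420e-03,  7.93207341e-04, -2.26690647e-03, -9.13289283e-04,
        1.36365699e-03,  3.96064717e-05]), 'joint_efforts': array([ 2.55960404e-03, -4.45876873e+01, -3.52236450e+01,  9.29452824e-06,
        4.13298549e-03,  3.59505918e-06]), 'eef_pos': array([ 0.23485263, -0.52461279,  0.40387202]), 'eef_rot': array([-7.91481238e-04,  9.77947508e-01,  2.08849336e-01, -7.81380051e-06]), 'wrist_force': array([ 0.28575328,  0.07418624, -0.56484389]), 'torque': array([-0.00884281, -0.03062854,  0.01124782]), 'opening': 1.0003392606332016}
```

View pics/scene0.png

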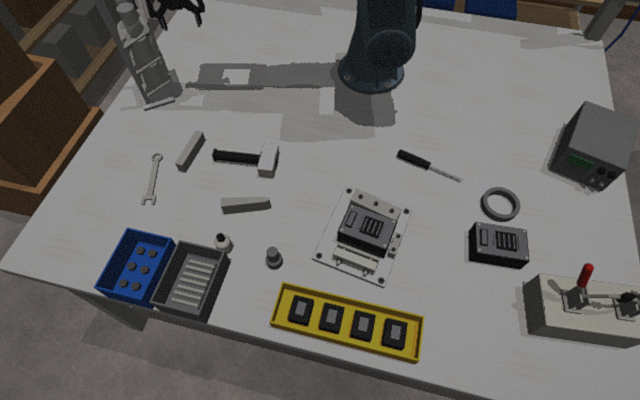

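View pics/side0.png

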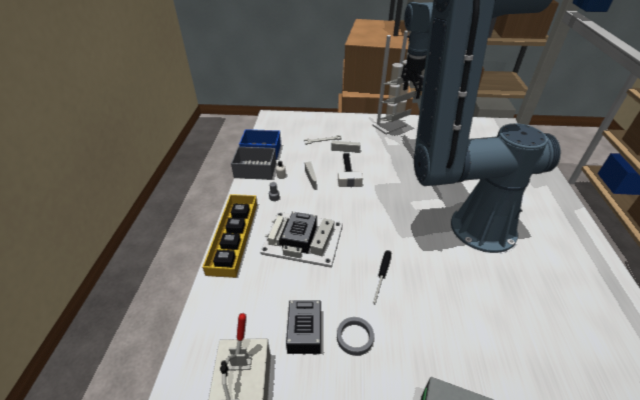

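```bash
python3 - <<'E'
from h import *
d=np.load('scene.npz'); im=d['im']
a=cv2.resize(im[120:220,140:290],None,fx=5,fy=5,interpolation=3)[:, :750]
cv2.imwrite('pics/a.png',a[:,:,::-1])
b=cv2.resize(im[180:290,305:415],None,fx=5.4,fy=5.4,interpolation=3)
cv2.imwrite('pics/b.png',b[:,:,::-1])
P=d['P']
for n,(u0,v0,u1,v1) in dict(barA=(172,126,208,175),barB=(215,192,275,217),mallet=(208,140,284,182)).items():
    Q=P[v0:v1,u0:u1].reshape(-1,3); Q=Q[np.isfinite(Q[:,0])&(Q[:,2]>.012)]
    top=Q[Q[:,2]>np.percentile(Q[:,2],95)-.006]
    r=cv2.minAreaRect((top[:,:2]*1000).astype(np.float32)); print(n,len(Q),Q[:,2].max(),r, cv2.boxPoints(r).round(0).tolist())
    c=top[:,:2].mean(0); w,V=np.linalg.eigh(np.cov((top[:,:2]-c).T)); ax=V[:,1]; pr=V[:,0]
    s=(top[:,:2]-c)@ax; t=(top[:,:2]-c)@pr
    print(' axis',ax,[(round(x*1000),np.ptp(t[abs(s-x)<.008]).round(4)) for x in np.arange(-.06,.061,.02) if (abs(s-x)<.008).any()])
E
```

```text
barA 507 0.04546239810238306 ((492.88726806640625, -453.32000732421875), (26.528078079223633, 129.16690063476562), 85.33873748779297) [[427.0, -461.0], [556.0, -472.0], [558.0, -445.0], [430.0, -435.0]]
 axis [-0.99717148  0.07516014] [(-60, np.float64(0.0235)), (-40, np.float64(0.0247)), (-20, np.float64(0.0222)), (0, np.float64(0.0228)), (20, np.float64(0.0241)), (40, np.float64(0.025)), (60, np.float64(0.0246))]
barB 629 0.04912407696393872 ((630.5187377929688, -232.53692626953125), (29.720643997192383, 129.38360595703125), 15.515958786010742) [[599.0, -174.0], [634.0, -299.0], [662.0, -291.0], [628.0, -166.0]]
 axis [-0.3063455   0.95192039] [(-60, np.float64(0.029)), (-40, np.float64(0.0288)), (-20, np.float64(0.0252)), (0, np.float64(0.0224)), (20, np.float64(0.0215)), (40, np.float64(0.0199)), (60, np.float64(0.0192))]
mallet 1053 0.049029772557692475 ((471.4196472167969, -218.26300048828125), (97.13803100585938, 47.291473388671875), 6.518325328826904) [[420.0, -200.0], [426.0, -247.0], [522.0, -236.0], [517.0, -189.0]]
 axis [-0.993353   -0.11510786] [(-40, np.float64(0.0439)), (-20, np.float64(0.0441)), (0, np.float64(0.0468)), (20, np.float64(0.0458)), (40, np.float64(0.0438))]
```

View pics/a.png

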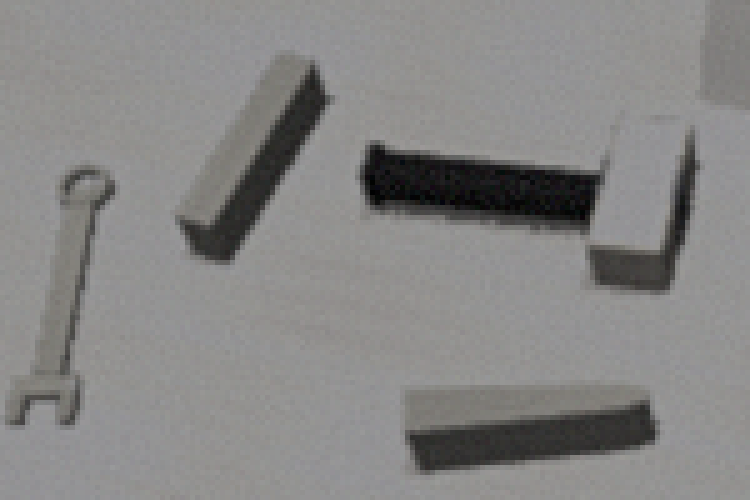

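View pics/b.png

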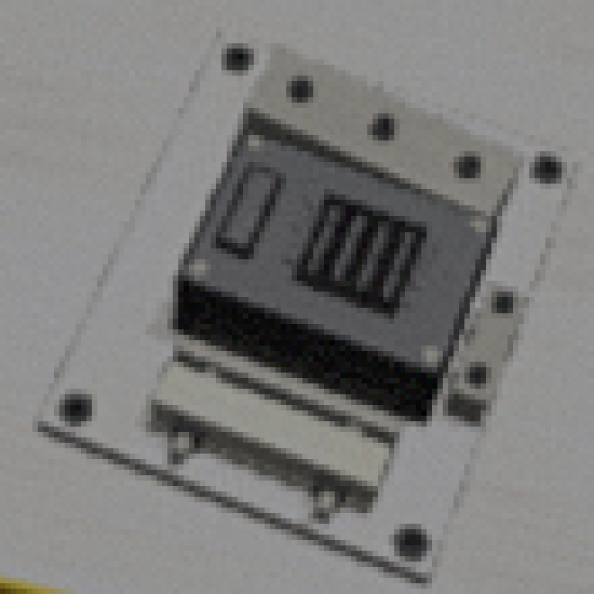

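```bash
cat >> h.py <<'E'
def ray(uv,C,z):
    K,Rw,tw=C; uv=np.atleast_2d(uv).astype(float)
    d=np.c_[uv,np.ones(len(uv))]@np.linalg.inv(K).T@Rw.T
    return tw+d*((z-tw[2])/d[:,2])[:,None]
def rigid(A,B): # 2d, B=R A + t
    a=A.mean(0);b=B.mean(0);H=(A-a).T@(B-b);th=np.arctan2(H[0,1]-H[1,0],H[0,0]+H[1,1])
    R=np.array([[np.cos(th),-np.sin(th)],[np.sin(th),np.cos(th)]]);t=b-R@a
    return th,t,np.linalg.norm(B-(A@R.T+t),axis=1)
E
python3 - <<'E'
from h import *
d=np.load('scene.npz'); C=(d['K'],d['R'],d['t'])
px=np.array([[220,30],[577,163],[430,580],[38,428]])/5.4+[305,180]
W=ray(px,C,.015)[:,:2]
th,t,r=rigid(np.array([[-.12,-.105],[-.12,.09],[.12,.09],[.12,-.105]]),W)
print('nest',np.degrees(th),t,r,W)
# wedge top corners in crop a (/5+(140,120)), z=.045
px=np.array([[405,388],[405,434],[650,402],[648,388]])/5+[140,120]
W=ray(px,C,.045)[:,:2]; print('wedge',W)
e=W[2]-W[1]; print('straight edge dir yaw',np.degrees(np.arctan2(e[1],e[0]))-90, np.linalg.norm(e))
px=np.array([[625,118],[692,125],[668,252],[590,246]])/5+[140,120]
W=ray(px,C,.045)[:,:2]; print('mallet head',W, W.mean(0))
px=np.array([[368,146],[366,176]])/5+[140,120]
print('handle end',ray(px,C,.036)[:,:2])
Pn=d['P'].reshape(-1,3); c,s=np.cos(th),np.sin(th)
q=(Pn[:,:2]-t)@np.array([[c,-s],[s,c]])
m=(abs(q[:,0])<.13)&(abs(q[:,1])<.11)
for lo,hi in [(.01,.02),(.05,.06),(.066,.074)]:
    k=m&(Pn[:,2]>lo)&(Pn[:,2]<hi); print(lo,k.sum(),np.percentile(q[k],[1,50,99],axis=0).round(4).tolist())
E
```

```text
nest -8.942591491111846 [0.63369118 0.10383448] [0.00139029 0.00291318 0.00181065 0.00168586] [[ 0.49744764  0.01892889]
 [ 0.53175223  0.21010463]
 [ 0.76447702  0.17360592]
 [ 0.7364245  -0.01693688]]
wedge [[ 0.63635538 -0.29519715]
 [ 0.66315515 -0.28476084]
 [ 0.61263864 -0.16493567]
 [ 0.60453311 -0.16865015]]
straight edge dir yaw 22.85956199561585 0.1300384210520249
mallet head [[ 0.43151373 -0.2381002 ]
 [ 0.4269508  -0.19860845]
 [ 0.51672201 -0.18502168]
 [ 0.52346028 -0.22867838]] [ 0.4746617  -0.21260218]
handle end [[ 0.48131615 -0.38060608]
 [ 0.50214837 -0.37350565]]
0.01 2224 [[-0.1221, -0.1069], [0.0501, -0.0529], [0.1162, 0.0862]]
0.05 831 [[-0.0969, -0.0699], [-0.066, -0.0029], [0.0979, 0.0764]]
0.066 1246 [[-0.0391, -0.0662], [0.0099, 0.0032], [0.0488, 0.0608]]
```

```bash
cat >> h.py <<'E'
def go(x,y,z,yaw):
    """tool-frame shift (units of 50mm) after turning to yaw at place; turn units about tool z"""
    p,R,o=pose(); y0=np.degrees(np.arctan2(R[1,0],R[0,0])); 
    a=np.radians(yaw); Rt=np.array([[np.cos(a),np.sin(a),0],[np.sin(a),-np.cos(a),0],[0,0,-1]])
    turn=(yaw-y0+180)%360-180
    print('t',round(o['time_s'],2),'pos',p.round(4),'yaw',y0.round(2),'tilt',np.degrees(np.arccos(-R[2,2])).round(2),'F',o['wrist_force'].round(1),'q',o['q'].round(2),'open',round(o['opening'],3))
    D=np.array([x,y,z])-p
    print('turn units',round(-turn/8,3),'shift units after turn',(Rt.T@D/.05).round(3),' shift now',(R.T@D/.05).round(3))
def nest(x,y,th=np.radians(-8.94),t=(.6337,.1038)):
    return t[0]+np.cos(th)*x-np.sin(th)*y, t[1]+np.sin(th)*x+np.cos(th)*y
E
python3 -c "
from h import *
go(.645,-.277,.36,107)"
```

```text
t 0.1 pos [ 0.2349 -0.5246  0.4039] yaw 24.11 tilt 0.09 F [ 0.3  0.1 -0.6] q [-1.36  0.18  1.61 -0.    1.35 -0.21] open 1.0
turn units -10.361 shift units after turn [2.338 9.292 0.877]  shift now [ 9.51  -1.168  0.882]
```

Request:
drive_tool(commands=[[[0,0,0,0,0,-1,0],[0,0,0,0,0,-1,0],[0,0,0,0,0,-1,0],[0,0,0,0,0,-1,0],[0,0,0,0,0,-1,0],[0,0,0,0,0,-1,0],[0,0,0,0,0,-1,0],[0,0,0,0,0,-1,0],[0,0,0,0,0,-1,0],[0,0,0,0,0,-0.4,0]]])

```text
time_s: 1.1
eef_pos: [0.2349, -0.5247, 0.4041]
eef_rot: [-0.0, 0.646, 0.764, 0.0]
wrist_force: [-0.1, 0.4, 0.1]
opening: 1.0
```

```bash
python3 -c "
from h import *
go(.645,-.277,.36,107.4)"
```

```text
t 1.1 pos [ 0.2349 -0.5247  0.4041] yaw 99.58 tilt 0.06 F [-0.1  0.4  0.1] q [-1.36  0.18  1.61 -0.    1.35 -1.52] open 1.0
turn units -0.978 shift units after turn [2.274 9.309 0.883]  shift now [3.519 8.913 0.886]
```

Request:
drive_tool(commands=[[[0,0,0,0,0,-1,0],[0.23,0.93,0.088,0,0,0,0],[0.23,0.93,0.088,0,0,0,0],[0.23,0.93,0.088,0,0,0,0],[0.23,0.93,0.088,0,0,0,0],[0.23,0.93,0.088,0,0,0,0],[0.23,0.93,0.088,0,0,0,0],[0.23,0.93,0.088,0,0,0,0],[0.23,0.93,0.088,0,0,0,0],[0.23,0.93,0.088,0,0,0,0]]])

```text
time_s: 2.1
eef_pos: [0.6051, -0.3001, 0.3644]
eef_rot: [-0.0, 0.593, 0.805, -0.0]
wrist_force: [0.8, -0.8, -0.3]
opening: 0.997
```

Request:
drive_tool(commands=[[[0.23,0.93,0.088,0,0,0,0],[0,0,0,0,0,0,0],[0,0,0,0,0,0,0]]])

```text
time_s: 2.4
eef_pos: [0.6453, -0.2754, 0.3593]
eef_rot: [-0.001, 0.592, 0.806, -0.0]
wrist_force: [-0.2, -0.5, -0.3]
opening: 1.0
```

```bash
python3 - <<'E'
from h import *
go(.645,-.277,.36,107.4)
im,P,C=cam('wrist'); np.savez('w1',im=im,P=P,K=C[0],R=C[1],t=C[2])
cv2.imwrite('pics/w1.png',im[:,:,::-1])
go(.645,-.277,.36,107.4)
E
```

```text
t 2.4 pos [ 0.6453 -0.2754  0.3593] yaw 107.45 tilt 0.12 F [-0.2 -0.5 -0.3] q [-0.57  0.49  1.29 -0.    1.36 -0.88] open 1.0
turn units 0.007 shift units after turn [-0.028 -0.015 -0.015]  shift now [-0.028 -0.015 -0.015]
t 2.45 pos [ 0.6445 -0.2764  0.3598] yaw 107.36 tilt 0.1 F [-0.1  0.1 -1.7] q [-0.57  0.49  1.29 -0.    1.36 -0.88] open 0.994
turn units -0.006 shift units after turn [-0.013  0.006 -0.005]  shift now [-0.013  0.006 -0.005]
```

View pics/w1.png

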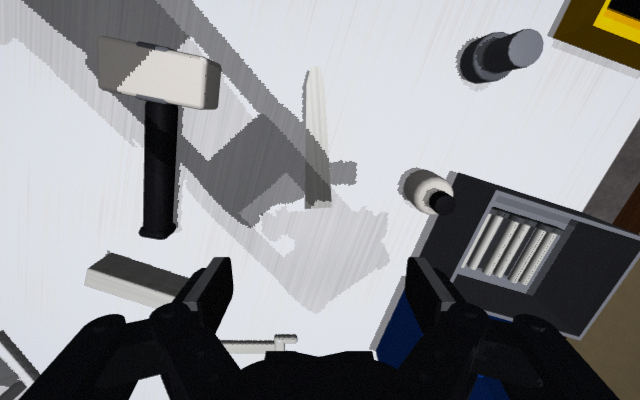

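```bash
python3 - <<'E'
from h import *
d=np.load('w1.npz'); P=d['P']; C=(d['K'],d['R'],d['t'])
def rect(n,box,zr):
    u0,v0,u1,v1=box; Q=P[v0:v1,u0:u1].reshape(-1,3); Q=Q[np.isfinite(Q[:,0])&(Q[:,2]>zr[0])&(Q[:,2]<zr[1])]
    r=cv2.minAreaRect((Q[:,:2]*1000).astype(np.float32)); print(n,len(Q),np.median(Q[:,2]),r); return Q
Q=rect('wedge',(290,55,345,215),(.038,.055))
# in frame along yaw
for yaw in (19,20,21):
    a=np.radians(yaw); e=np.array([np.cos(a),np.sin(a)]);f=np.array([-e[1],e[0]])
    X=Q[:,:2]@e;Y=Q[:,:2]@f; b=np.arange(Y.min()+.006,Y.max()-.004,.012)
    print(yaw,'Y',Y.min(),Y.max(),[(np.percentile(X[abs(Y-k)<.004],[2,98])*1000).round(1).tolist() for k in b])
Q=rect('head',(90,30,230,115),(.038,.055))
Q=rect('handle',(130,112,190,245),(.025,.045))
E
```

```text
wedge 3046 0.04673103059264358 ((631.2542114257812, -230.85960388183594), (27.02182388305664, 130.72264099121094), 16.10173225402832)
19 Y -0.4890030633241381 -0.3582915620882644 [[506.2, 532.0], [506.7, 531.2], [507.2, 530.4], [507.6, 529.7], [508.0, 529.8], [508.5, 529.1], [509.9, 528.4], [510.4, 527.7], [510.8, 527.1], [511.3, 527.2], [514.3, 524.6]]
20 Y -0.49795070394710284 -0.36730810233586453 [[497.7, 522.7], [498.4, 522.9], [499.1, 522.3], [499.8, 521.8], [500.4, 522.1], [501.0, 521.6], [502.6, 521.1], [503.4, 520.7], [503.9, 520.3], [504.6, 520.5], [507.8, 518.1]]
21 Y -0.5067466639618886 -0.37621275697729967 [[489.0, 514.1], [490.0, 514.5], [490.8, 514.1], [491.7, 513.8], [492.6, 514.2], [493.4, 514.0], [495.2, 513.7], [496.2, 513.5], [496.9, 513.3], [497.8, 513.7], [501.2, 511.5]]
head 6163 0.04661721500220978 ((473.2677001953125, -224.60702514648438), (95.42328643798828, 60.560543060302734), 7.594577789306641)
handle 3642 0.03713847377526927 ((483.7406005859375, -315.6094055175781), (27.88658332824707, 133.82168579101562), 7.022495269775391)
```

Request:
drive_tool(commands=[[[0,-0.03,0.9,0,0,-0.11,0],[0,0,0.9,0,0,0,0],[0,0,0.9,0,0,0,0],[0,0,0.6,0,0,0,0],[0,0,0.27,0,0,0,0],[0,0,0,0,0,0,0],[0,0,0,0,0,0,0]]])

```text
time_s: 3.15
eef_pos: [0.6435, -0.2783, 0.1841]
eef_rot: [0.001, 0.587, 0.81, 0.0]
wrist_force: [-0.2, 0.3, 0.3]
opening: 0.994
```

Request:
drive_tool(commands=[[[0,0,0,0,0,0,255],[0,0,0,0,0,0,255],[0,0,0,0,0,0,255],[0,0,0,0,0,0,255],[0,0,0,0,0,0,255],[0,0,0,0,0,0,255],[0,0,0,0,0,0,255],[0,0,0,0,0,0,255]]])

```text
time_s: 3.95
eef_pos: [0.6436, -0.2773, 0.1831]
eef_rot: [0.001, 0.586, 0.81, 0.0]
wrist_force: [-1.3, 0.5, 5.8]
opening: 0.298
```

```bash
python3 -c "
from h import *
go(.643,-.2763,.18,108.3)"
```

```text
t 3.95 pos [ 0.6436 -0.2773  0.1831] yaw 108.2 tilt 0.07 F [-1.3  0.5  5.8] q [-0.58  0.69  1.38 -0.    1.07 -0.89] open 0.298
turn units -0.013 shift units after turn [ 0.022 -0.004  0.063]  shift now [ 0.022 -0.004  0.063]
```

Request:
drive_tool(commands=[[[0,0,-0.4,0,0,0,255],[0,0,-0.8,0,0,0,255],[0,0,-0.9,0,0,0.75,255],[0,0,-0.7,0,0,1,255],[0,0,0,0,0,1,255],[0,0,0,0,0,1,255],[0,0,0,0,0,0,255]]])

```text
time_s: 4.65
eef_pos: [0.6429, -0.277, 0.3229]
eef_rot: [-0.0, 0.776, 0.63, -0.0]
wrist_force: [0.2, 0.3, -3.2]
opening: 0.294
```

```bash
python3 -c "
from h import *
x,y=nest(-.046,-.215); go(x,y,.30,78.2)"
```

```text
t 4.65 pos [ 0.6429 -0.277   0.3229] yaw 78.12 tilt 0.01 F [ 0.2  0.3 -3.2] q [-0.58  0.52  1.33 -0.    1.29 -0.37] open 0.294
turn units -0.01 shift units after turn [ 3.076 -2.442  0.459]  shift now [ 3.073 -2.447  0.459]
```

Request:
drive_tool(commands=[[[0.4,-0.3,0,0,0,0,255],[0.6,-0.5,0,0,0,0,255],[0.7,-0.55,0,0,0,0,255],[0.7,-0.55,0.1,0,0,0,255],[0.5,-0.4,0.2,0,0,0,255],[0.17,-0.14,0.16,0,0,0,255],[0,0,0,0,0,0,255],[0,0,0,0,0,0,255]]])

```text
time_s: 5.45
eef_pos: [0.5557, -0.1026, 0.2995]
eef_rot: [0.0, 0.776, 0.631, -0.0]
wrist_force: [1.1, -0.4, -2.4]
opening: 0.293
```

```bash
python3 - <<'E'
from h import *
x,y=nest(-.046,-.215); go(x,y,.30,78.2)
im,P,C=cam('wrist'); np.savez('w2',im=im,P=P,K=C[0],R=C[1],t=C[2])
cv2.imwrite('pics/w2.png',im[:,:,::-1])
E
```

```text
t 5.45 pos [ 0.5557 -0.1026  0.2995] yaw 78.29 tilt 0.05 F [ 1.1 -0.4 -2.4] q [-0.39  0.28  1.72 -0.    1.14 -0.19] open 0.293
turn units 0.011 shift units after turn [ 0.019 -0.021 -0.009]  shift now [ 0.019 -0.021 -0.009]
```

View pics/w2.png

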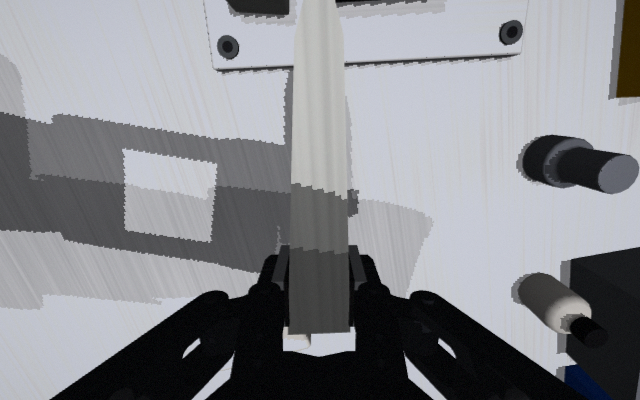

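```bash
python3 - <<'E'
from h import *
d=np.load('w2.npz'); C=(d['K'],d['R'],d['t']); P=d['P'];im=d['im']
cv2.imwrite('pics/c2.png',cv2.resize(im[0:80,200:530],None,fx=2.4,fy=2.4,interpolation=2)[:,:,::-1])
Q=P[0:330,285:355].reshape(-1,3);Q=Q[np.isfinite(Q[:,0])&(Q[:,2]>.12)&(Q[:,2]<.22)]
print('wedge z',np.percentile(Q[:,2],[2,20,50,80,98]))
p,R,o=pose(); p=np.array([.5557,-.1026,.2995]);yaw=np.radians(78.25)
a=np.array([np.cos(yaw),np.sin(yaw)]);b=np.array([a[1],-a[0]]) # tool x, tool y
k=Q[:,2]>np.median(Q[:,2])-.006
X=(Q[k,:2]-p[:2])@a;Y=(Q[k,:2]-p[:2])@b
print('along',X.min(),X.max())
for s in np.arange(-.015,.115,.015):
    m=abs(X-s)<.004
    if m.any(): print(round(s,3),m.sum(),(np.percentile(Y[m],[2,98])*1000).round(1),np.median(Q[k][m][:,2]).round(4))
s=np.load('scene.npz'); 
th=np.radians(-8.94)
def N(W,th,t): c,s_=np.cos(th),np.sin(th); return (W[:,:2]-t)@np.array([[c,-s_],[s_,c]])
for n in ('scene','side'):
    Pn=np.load(n+'.npz')['P'].reshape(-1,3); q=N(Pn,th,np.array([.6337,.1038]))
    for y in (-.05,-.02,.01,.04):
        m=(abs(q[:,1]-y)<.006)&(Pn[:,2]>.048)&(Pn[:,2]<.061)&(q[:,0]<-.035)
        h=(abs(q[:,1]-y)<.006)&(Pn[:,2]>.062)&(Pn[:,2]<.076)&(abs(q[:,0])<.08)
        print(n,y,'rail',m.sum(),(np.percentile(q[m,0],[3,97])*1000).round(1) if m.any() else '','hous',(np.percentile(q[h,0],[2,98])*1000).round(1) if h.any() else '')
    h=(abs(q[:,0])<.02)&(Pn[:,2]>.066)&(Pn[:,2]<.078)&(abs(q[:,1])<.09); print('hous y',np.percentile(q[h,1],[1,99]))
E
```

```text
wedge z [0.16101866 0.16229178 0.16283983 0.16338335 0.16484905]
along -0.015325598396983041 0.10982183911130693
-0.015 426 [-12.4  13.1] 0.1631
0.0 1137 [-13.1  14.6] 0.1632
0.015 1102 [-12.4  13.7] 0.163
0.03 1086 [-10.6  11.1] 0.1629
0.045 1143 [-10.1  10.3] 0.1629
0.06 1211 [-9.4  9.6] 0.1628
0.075 1269 [-8.7  8.9] 0.1627
0.09 1336 [-8.   8.2] 0.1627
0.105 1140 [-6.2  6.6] 0.1626
scene -0.05 rail 57 [-96.4 -57.8] hous [-75.4  49.1]
scene -0.02 rail 62 [-93.9 -54.8] hous [-37.1  49. ]
scene 0.01 rail 63 [-91.1 -52.3] hous [-36.1  48.1]
scene 0.04 rail 53 [-88.2 -49.9] hous [-67.6  48.7]
hous y [-0.06577553  0.06037104]
side -0.05 rail 29 [-96.3 -41.2] hous [-52.7  45.7]
side -0.02 rail 34 [-95.  -41.2] hous [-40.9  46.4]
side 0.01 rail 38 [-91.9 -41.3] hous [-41.1  44.9]
side 0.04 rail 36 [-88.9 -41. ] hous [-41.3  43.8]
hous y [-0.05999264  0.0647381 ]
```

View pics/c2.png

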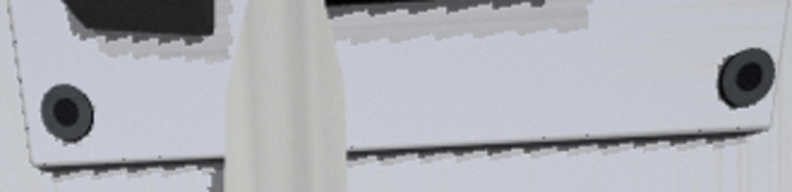

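```bash
python3 - <<'E'
from h import *
d=np.load('w2.npz'); C=(d['K'],d['R'],d['t'])
W=ray(np.array([[35,165],[770,127],[68,112],[748,77]])/2.4+[200,0],C,.015)[:,:2]
e=W[1]-W[0]; f=W[3]-W[2]
print(W,np.linalg.norm(e),np.degrees(np.arctan2(e[1],e[0])),np.linalg.norm(f),np.degrees(np.arctan2(f[1],f[0])))
for th in (-8.94,-8.4):
    a=np.radians(th); ex=np.array([np.cos(a),np.sin(a)]);ey=np.array([-ex[1],ex[0]])
    print(th,'origin',W[:2].mean(0)+.105*ey, W[2:].mean(0)+(.105-.012)*ey)
# scene holes
s=np.load('scene.npz');S=(s['K'],s['R'],s['t'])
H=ray(np.array([[237,58],[546,170],[411,542],[76,408]])/5.4+[305,180],S,.015)[:,:2]
print(H,[np.degrees(np.arctan2(*(v[::-1]))) for v in (H[3]-H[0],H[2]-H[1],H[1]-H[0],H[2]-H[3])],H.mean(0))
# side
s=np.load('side.npz');S=(s['K'],s['R'],s['t'])
cv2.imwrite('pics/d.png',cv2.resize(s['im'][200:280,250:355],None,fx=7,fy=7,interpolation=2)[:,:,::-1])
E
```

```text
[[ 0.49748304  0.01784315]
 [ 0.73279383 -0.01904683]
 [ 0.51259504  0.03065413]
 [ 0.72597693 -0.00304529]] 0.2381848785053617 -8.909814153356946 0.21602657275380227 -8.974602240644844
-8.94 origin [0.63145544 0.10312258] [0.63373819 0.10567462]
-8.4 origin [0.63047715 0.10327175] [0.6328717  0.10580675]
[[ 0.51223496  0.03112836]
 [ 0.53959082  0.19552005]
 [ 0.74886109  0.16228292]
 [ 0.72224912 -0.00209656]] [np.float64(-8.989872989723827), np.float64(-9.024562311382496), np.float64(80.55217924198347), np.float64(80.8039723814197)] [0.630734   0.09670869]
```

View pics/d.png

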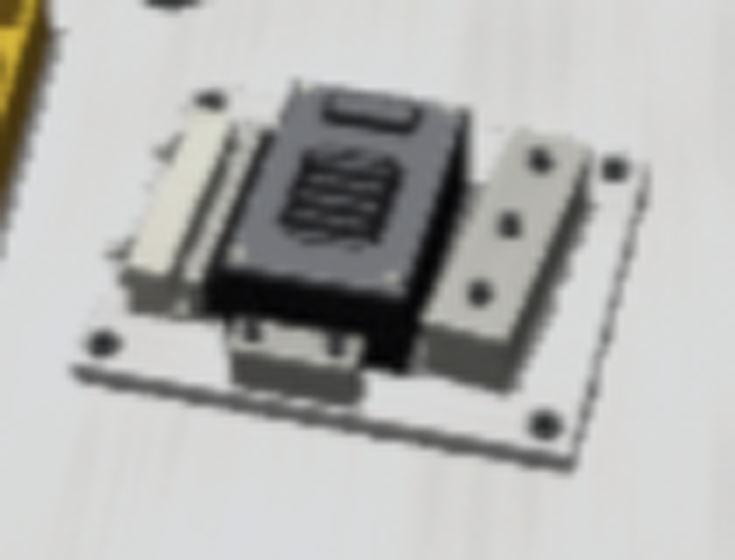

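```bash
cat >> h.py <<'E'
def nest(x,y,th=np.radians(-9.0),t=(.6317,.1037)):
    return t[0]+np.cos(th)*x-np.sin(th)*y, t[1]+np.sin(th)*x+np.cos(th)*y
def unnest(x,y,th=np.radians(-9.0),t=(.6317,.1037)):
    x-=t[0];y-=t[1]; return np.cos(th)*x+np.sin(th)*y, -np.sin(th)*x+np.cos(th)*y
def wedge(s,c=1.0,z=.1985):
    X0=-28.5-.1*s-1+c; x,y=nest((X0-13)/1000,(-70-s+15.5)/1000); go(x,y,z,78.1)
E
python3 -c "
from h import *
wedge(145); wedge(70)"
```

```text
t 5.5 pos [ 0.556  -0.1031  0.2998] yaw 78.22 tilt 0.09 F [ 0.9  0.3 -3.4] q [-0.39  0.28  1.72 -0.    1.14 -0.19] open 0.297
turn units 0.015 shift units after turn [ 0.317 -0.288  2.027]  shift now [ 0.319 -0.29   2.026]
t 5.5 pos [ 0.556  -0.1031  0.2998] yaw 78.22 tilt 0.09 F [ 0.9  0.3 -3.4] q [-0.39  0.28  1.72 -0.    1.14 -0.19] open 0.297
turn units 0.015 shift units after turn [ 1.823 -0.214  2.027]  shift now [ 1.825 -0.213  2.025]
```

Request:
drive_tool(commands=[[[0.32,-0.29,0.3,0,0,0.01,255],[0,0,0.6,0,0,0,255],[0,0,0.6,0,0,0,255],[0,0,0.4,0,0,0,255],[0,0,0.13,0,0,0,255],[0,0,0,0,0,0,255],[0,0,0,0,0,0,255]]])

```text
time_s: 6.2
eef_pos: [0.5452, -0.0842, 0.1989]
eef_rot: [0.001, 0.777, 0.63, 0.0]
wrist_force: [0.8, 0.6, -4.1]
opening: 0.297
```

```bash
python3 - <<'E'
from h import *
wedge(145)
im,P,C=cam('wrist'); cv2.imwrite('pics/w3.png',im[0:300,120:520,::-1])
E
```

```text
t 6.2 pos [ 0.5452 -0.0842  0.1989] yaw 78.08 tilt 0.12 F [ 0.8  0.6 -4.1] q [-0.37  0.41  1.79 -0.    0.94 -0.16] open 0.297
turn units -0.002 shift units after turn [-0.008  0.001  0.007]  shift now [-0.008  0.001  0.007]
```

View pics/w3.png

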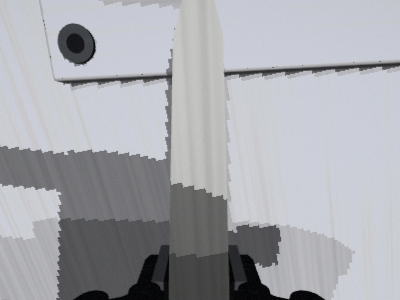

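Request:
drive_tool(commands=[[[0.15,0.007,0,0,0,0,255],[0.15,0.008,0,0,0,0,255],[0.15,0.007,0,0,0,0,255],[0.15,0.008,0,0,0,0,255],[0.1,0.005,0,0,0,0,255],[0.1,0.005,0,0,0,0,255],[0,0,0,0,0,0,255]]])

```text
time_s: 6.95
eef_pos: [0.5546, -0.0438, 0.1977]
eef_rot: [-0.0, 0.776, 0.63, 0.0]
wrist_force: [-0.2, 0.2, -3.4]
opening: 0.297
```

```bash
python3 - <<'E'
from h import *
wedge(105)
im,P,C=cam('scene'); cv2.imwrite('pics/s2.png',cv2.resize(im[170:290,300:420],None,fx=5,fy=5,interpolation=2)[:,:,::-1])
E
```

```text
t 6.95 pos [ 0.5546 -0.0438  0.1977] yaw 78.16 tilt 0.01 F [-0.2  0.2 -3.4] q [-0.29  0.42  1.78  0.    0.94 -0.09] open 0.297
turn units 0.007 shift units after turn [-0.033  0.023 -0.017]  shift now [-0.033  0.023 -0.017]
```

View pics/s2.png

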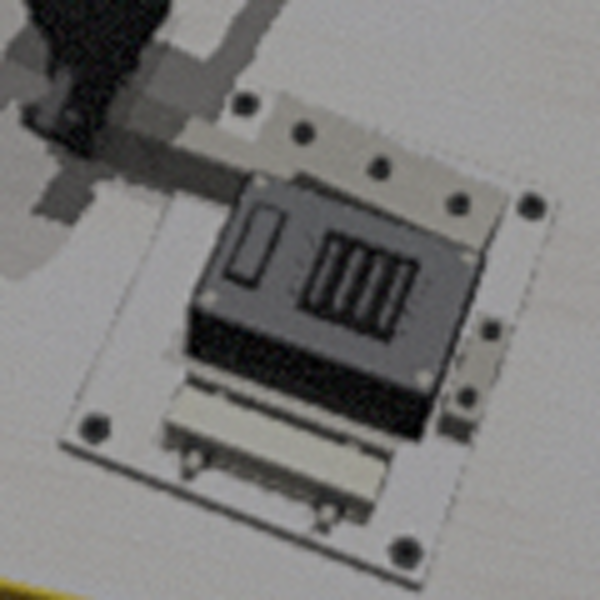

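Request:
drive_tool(commands=[[[0.1,0.01,0,0,0,0,255],[0.1,0.01,0,0,0,0,255],[0.1,0.01,0,0,0,0,255],[0.08,0.004,0,0,0,0,255],[0,0,0,0,0,0,255]]])

```text
time_s: 7.5
eef_pos: [0.5601, -0.0257, 0.1977]
eef_rot: [-0.0, 0.776, 0.63, 0.0]
wrist_force: [-0.9, 0.1, -2.3]
opening: 0.295
```

Request:
drive_tool(commands=[[[0.08,0.004,0,0,0,0,255],[0.08,0.004,0,0,0,0,255],[0.04,0.002,0,0,0,0,255],[0,0,0,0,0,0,255]]])

```text
time_s: 7.9
eef_pos: [0.5627, -0.0163, 0.1978]
eef_rot: [-0.0, 0.776, 0.63, 0.0]
wrist_force: [-1.5, 0.3, -1.0]
opening: 0.3
```

```bash
python3 -c "
from h import *
wedge(74)
p,R,o=pose(); print('tool-frame F',R.T@o['wrist_force'])"
```

```text
t 7.9 pos [ 0.5627 -0.0163  0.1978] yaw 78.13 tilt 0.02 F [-1.5  0.3 -1. ] q [-0.24  0.43  1.76  0.    0.95 -0.03] open 0.3
turn units 0.003 shift units after turn [ 0.016  0.009 -0.014]  shift now [ 0.016  0.009 -0.014]
tool-frame F [-0.02907799 -1.50306929  1.02824893]
```

Request:
drive_tool(commands=[[[0.05,0.003,0,0,0,0,255],[0.05,0.003,0,0,0,0,255],[0.02,0.001,0,0,0,0,255],[0,0,0,0,0,0,255]]])

```text
time_s: 8.3
eef_pos: [0.5643, -0.0107, 0.1978]
eef_rot: [0.0, 0.777, 0.63, 0.0]
wrist_force: [-1.4, 0.3, 1.3]
opening: 0.299
```

Request:
drive_tool(commands=[[[0.04,0.002,0,0,0,0,255],[0.04,0.002,0,0,0,0,255],[0,0,0,0,0,0,255]]])

```text
time_s: 8.6
eef_pos: [0.5654, -0.0068, 0.1979]
eef_rot: [0.0, 0.777, 0.63, 0.0]
wrist_force: [-2.7, -0.5, 3.2]
opening: 0.3
```

Request:
drive_tool(commands=[[[0.04,0.002,0,0,0,0,255],[0.04,0.002,0,0,0,0,255],[0,0,0,0,0,0,255]]])

```text
time_s: 8.9
eef_pos: [0.5664, -0.0029, 0.1979]
eef_rot: [0.0, 0.776, 0.63, 0.0]
wrist_force: [-2.2, -0.7, 4.6]
opening: 0.302
```

```bash
python3 -c "
from h import *
wedge(60)
p,R,o=pose(); print('tool-frame F',R.T@o['wrist_force'])"
```

```text
t 8.9 pos [ 0.5664 -0.0029  0.1979] yaw 78.13 tilt 0.02 F [-2.2 -0.7  4.6] q [-0.21  0.43  1.76  0.    0.95 -0.01] open 0.302
turn units 0.003 shift units after turn [ 0.02   0.006 -0.012]  shift now [ 0.02   0.006 -0.012]
tool-frame F [-1.14543119 -1.99992749 -4.63473301]
```

Request:
drive_tool(commands=[[[0.04,0.002,-0.015,0,0,0,255],[0.04,0.002,0,0,0,0,255],[0,0,0,0,0,0,255]]])

```text
time_s: 9.2
eef_pos: [0.567, 0.0012, 0.198]
eef_rot: [-0.0, 0.776, 0.63, -0.0]
wrist_force: [-1.5, 0.5, -0.8]
opening: 0.3
```

Request:
drive_tool(commands=[[[0.04,0.002,0,0,0,0,255],[0.04,0.002,0,0,0,0,255],[0,0,0,0,0,0,255]]])

```text
time_s: 9.5
eef_pos: [0.568, 0.005, 0.1981]
eef_rot: [-0.0, 0.776, 0.63, -0.0]
wrist_force: [-1.4, 0.7, -1.9]
opening: 0.295
```

```bash
python3 -c "
from h import *
wedge(53)
p,R,o=pose(); print('tool-frame F',R.T@o['wrist_force'])"
```

```text
t 9.5 pos [0.568  0.005  0.1981] yaw 78.12 tilt 0.05 F [-1.4  0.7 -1.9] q [-0.2   0.44  1.75  0.    0.96  0.01] open 0.295
turn units 0.003 shift units after turn [-0.001  0.013 -0.008]  shift now [-0.001  0.013 -0.008]
tool-frame F [ 0.34883525 -1.50392599  1.92284098]
```

Request:
drive_tool(commands=[[[0.04,0.002,0,0,0,0,255],[0.04,0.002,0,0,0,0,255],[0,0,0,0,0,0,255]]])

```text
time_s: 9.8
eef_pos: [0.5689, 0.0088, 0.1982]
eef_rot: [-0.0, 0.776, 0.63, -0.0]
wrist_force: [-3.8, 0.0, -1.5]
opening: 0.303
```

Request:
drive_tool(commands=[[[0.04,0.002,0,0,0,0,255],[0.04,0.002,0,0,0,0,255],[0,0,0,0,0,0,255]]])

```text
time_s: 10.1
eef_pos: [0.5698, 0.0124, 0.1982]
eef_rot: [-0.001, 0.777, 0.63, -0.001]
wrist_force: [-5.6, -0.7, 0.0]
opening: 0.299
```

```bash
python3 -c "
from h import *
wedge(45)
p,R,o=pose(); print('tool-frame F',R.T@o['wrist_force'])"
```

```text
t 10.1 pos [0.5698 0.0124 0.1982] yaw 78.11 tilt 0.11 F [-5.6 -0.7  0. ] q [-0.19  0.44  1.74 -0.    0.96  0.02] open 0.299
turn units 0.001 shift units after turn [ 0.007  0.017 -0.007]  shift now [ 0.007  0.017 -0.007]
tool-frame F [-1.80581189e+00 -5.29472130e+00 -2.36686879e-03]
```

Request:
drive_tool(commands=[[[0.02,-0.012,0,0,0,0,255],[0.04,-0.004,0,0,0,0,255],[0,0,0,0,0,0,255]]])

```text
time_s: 10.4
eef_pos: [0.5699, 0.0152, 0.1982]
eef_rot: [-0.0, 0.777, 0.63, -0.0]
wrist_force: [-3.9, -2.0, -2.5]
opening: 0.298
```

Request:
drive_tool(commands=[[[0.04,-0.002,0,0,0,0,255],[0.02,0,0,0,0,0,255],[0,0,0,0,0,0,255]]])

```text
time_s: 10.7
eef_pos: [0.5705, 0.0177, 0.1982]
eef_rot: [0.0, 0.777, 0.63, -0.001]
wrist_force: [-4.5, -4.2, -2.7]
opening: 0.297
```

```bash
python3 -c "
from h import *
wedge(39)
p,R,o=pose(); print('tool-frame F',R.T@o['wrist_force'])"
```

```text
t 10.7 pos [0.5705 0.0177 0.1982] yaw 78.08 tilt 0.09 F [-4.5 -4.2 -2.7] q [-0.18  0.44  1.74 -0.    0.96  0.03] open 0.297
turn units -0.003 shift units after turn [ 0.022  0.031 -0.006]  shift now [ 0.022  0.031 -0.006]
tool-frame F [-5.01020013 -3.54458891  2.68825374]
```

Request:
drive_tool(commands=[[[0,0,0,0,0,0,160],[0,0,0,0,0,0,100],[0,0,0,0,0,0,60],[0,0,0,0,0,0,40],[0,0,-0.3,0,0,0,0],[-0.2,0,-0.9,0,0,0,0],[-0.4,0,-0.9,0,0,0,0],[-0.4,0,-0.4,0,0,0,0],[0,0,0,0,0,0,0]]])

```text
time_s: 11.6
eef_pos: [0.5617, -0.0324, 0.3291]
eef_rot: [0.004, 0.777, 0.629, 0.003]
wrist_force: [0.4, -0.7, 0.9]
opening: 0.994
```

```bash
cat > meas.py <<'E'
from h import *
def meas(n):
    im,P,C=cam(n); Q=P.reshape(-1,3); x,y=unnest(Q[:,0].copy(),Q[:,1].copy())
    k=(Q[:,2]>.053)&(Q[:,2]<.066)&(x>-.075)&(x<-.03)&(y<-.075)&(y>-.16)
    return k.sum(), (np.percentile(y[k],[1,3])*1000).round(1) if k.any() else '', (np.percentile(x[k],[3,97])*1000).round(1) if k.any() else '',np.median(Q[k,2]).round(4)
E
python3 - <<'E'
from meas import *
for n in ('scene','side','wrist'): print(n,meas(n))
# mallet grip: head centre & handle line from w1/scene
d=np.load('w1.npz'); P=d['P']
Q=P[112:245,130:190].reshape(-1,3);Q=Q[np.isfinite(Q[:,0])&(Q[:,2]>.031)&(Q[:,2]<.042)]
r=cv2.fitLine((Q[:,:2]*1000).astype(np.float32),2,0,.01,.01).ravel(); print('handle line',r, np.degrees(np.arctan2(r[1],r[0])), Q[:,:2].min(0),Q[:,:2].max(0))
Q=P[30:115,90:230].reshape(-1,3);Q=Q[np.isfinite(Q[:,0])&(Q[:,2]>.0435)&(Q[:,2]<.052)]
print('head',cv2.minAreaRect((Q[:,:2]*1000).astype(np.float32)))
go(.48,-.275,.3,187)
E
```

```text
scene (np.int64(138), array([-112.1, -111.5]), array([-60.7, -34.8]), np.float64(0.0594))
side (np.int64(57), array([-110.7, -109. ]), array([-61.5, -35.9]), np.float64(0.0604))
wrist (np.int64(1590), array([-111.3, -110.6]), array([-59.4, -35.1]), np.float64(0.0618))
handle line [ 1.0850881e-01 -9.9409550e-01  4.8545935e+02 -3.1268484e+02] -83.77063 [ 0.46622781 -0.38258697] [ 0.50503917 -0.24787533]
head ((472.3161315917969, -218.50244140625), (94.99258422851562, 47.76530838012695), 6.69411563873291)
t 11.75 pos [ 0.56   -0.03    0.3231] yaw 78.09 tilt 0.06 F [ 0.1 -0.   0.4] q [-0.27  0.24  1.72  0.    1.19 -0.06] open 1.006
turn units -13.614 shift units after turn [ 2.184 -4.668  0.461]  shift now [-5.124 -0.553  0.459]
```

```bash
python3 -c "
from h import *
go(.4805,-.2756,.22,96.5)"
```

```text
t 11.75 pos [ 0.56   -0.03    0.3231] yaw 78.09 tilt 0.06 F [ 0.1 -0.   0.4] q [-0.27  0.24  1.72  0.    1.19 -0.06] open 1.006
turn units -2.301 shift units after turn [-4.7   -2.135  2.061]  shift now [-5.134 -0.54   2.059]
```

Request:
drive_tool(commands=[[[0,0,0,0,0,-1,0],[0,0,0,0,0,-1,0],[0,0,0,0,0,-0.3,0],[0,0,0,0,0,0,0]]])

```text
time_s: 12.15
eef_pos: [0.5598, -0.0295, 0.3215]
eef_rot: [-0.002, 0.665, 0.746, -0.001]
wrist_force: [-1.0, 0.5, -0.3]
opening: 1.0
```

```bash
python3 -c "
from h import *
go(.4805,-.2756,.22,96.5)"
```

```text
t 12.15 pos [ 0.5598 -0.0295  0.3215] yaw 96.57 tilt 0.21 F [-1.   0.5 -0.3] q [-0.26  0.24  1.72  0.    1.19 -0.38] open 1.0
turn units 0.009 shift units after turn [-4.711 -2.133  2.031]  shift now [-4.712 -2.133  2.03 ]
```

Request:
drive_tool(commands=[[[-0.5,-0.22,0.1,0,0,0,0],[-0.9,-0.41,0.4,0,0,0,0],[-0.9,-0.41,0.4,0,0,0,0],[-0.9,-0.41,0.4,0,0,0,0],[-0.9,-0.41,0.4,0,0,0,0],[-0.5,-0.22,0.25,0,0,0,0],[-0.11,-0.05,0.08,0,0,0,0],[0,0,0,0,0,0,0],[0,0,0,0,0,0,0]]])

```text
time_s: 13.05
eef_pos: [0.4854, -0.2636, 0.2268]
eef_rot: [-0.0, 0.666, 0.746, 0.0]
wrist_force: [0.0, 0.3, -0.7]
opening: 1.003
```

```bash
python3 -c "
from h import *
go(.4805,-.2756,.181,96.5)"
```

```text
t 13.05 pos [ 0.4854 -0.2636  0.2268] yaw 96.52 tilt 0.06 F [ 0.   0.3 -0.7] q [-0.71  0.36  1.79  0.    1.   -0.83] open 1.003
turn units 0.003 shift units after turn [-0.228 -0.125  0.916]  shift now [-0.228 -0.125  0.916]
```

Request:
drive_tool(commands=[[[-0.23,-0.125,0,0,0,0,0],[0,0,0.5,0,0,0,0],[0,0,0.42,0,0,0,0],[0,0,0,0,0,0,0],[0,0,0,0,0,0,255],[0,0,0,0,0,0,255],[0,0,0,0,0,0,255],[0,0,0,0,0,0,255],[0,0,0,0,0,0,255],[0,0,0,0,0,0,255]]])

```text
time_s: 14.05
eef_pos: [0.4804, -0.2772, 0.182]
eef_rot: [0.001, 0.666, 0.746, -0.0]
wrist_force: [-1.9, 0.4, 6.1]
opening: 0.293
```

Request:
drive_tool(commands=[[[0,0,0,0,0,0,255],[0,0,0,0,0,0,255],[0,0,-0.4,0,0,0,255],[0,0,-0.8,0,0,0,255],[0,0,-0.8,0,0,0,255],[0,0,0,0,0,0,255]]])

```text
time_s: 14.65
eef_pos: [0.4819, -0.2784, 0.2868]
eef_rot: [0.005, 0.666, 0.746, -0.0]
wrist_force: [1.5, -1.6, -2.3]
opening: 0.292
```

```bash
python3 - <<'E'
from h import *
im,P,C=cam('wrist'); cv2.imwrite('pics/w4.png',im[:,:,::-1]); np.savez('w4',im=im,P=P,K=C[0],R=C[1],t=C[2])
p,R,o=pose(); print(p,o['opening'],o['wrist_force'],o['torque'],'yaw',np.degrees(np.arctan2(R[1,0],R[0,0])))
T=(P-p)@R   # tool coords
k=np.isfinite(T[...,0])&(P[...,2]>.06)&(T[...,0]>.03)&(T[...,0]<.13)&(abs(T[...,1])<.08)
Q=T[k]; print(len(Q),'tool z pct',np.percentile(Q[:,2],[2,25,50,75,98])); t=Q[Q[:,2]<np.percentile(Q[:,2],5)+.006]
print(cv2.minAreaRect((t[:,:2]*1000).astype(np.float32)))
A=np.c_[t[:,:2],np.ones(len(t))]; print('plane',np.linalg.lstsq(A,t[:,2],rcond=None)[0])
E
```

```text
[ 0.48103037 -0.27763333  0.28389832] 0.29278680573956756 [-0.3334126   0.12335629 -4.42240303] [-0.18173902 -0.02454158 -0.01674604] yaw 96.51367160491421
32101 tool z pct [0.13173895 0.13260953 0.13306069 0.13355163 0.13584653]
((58.55731964111328, 0.7590179443359375), (94.48966979980469, 48.24143600463867), 88.89840698242188)
plane [ 0.0114327  -0.00170733  0.13243146]
```

Request:
drive_tool(commands=[[[0,0,0,0,0,0.5,255],[0,0,0,0,0,1,255],[0,0,0,0,0,1,255],[0,0,0,0,0,1,255],[0,0,0,0,0,1,255],[0,0,0,0,0,1,255],[0,0,0,0,0,1,255],[0,0,0,0,0,1,255],[0,0,0,0,0,1,255],[0,0,0,0,0,1,255]]])

```text
time_s: 15.7
eef_pos: [0.4792, -0.2761, 0.2784]
eef_rot: [-0.002, 0.985, 0.175, -0.001]
wrist_force: [0.1, 0.1, -3.2]
opening: 0.294
```

Request:
drive_tool(commands=[[[0,0,0,0,0,1,255],[0,0,0,0,0,1,255],[0,0,0,0,0,1,255],[0,0,0,0,0,0.69,255],[0,0,0,0,0,0,255],[0,0,0,0,0,0,255]]])

```text
time_s: 16.3
eef_pos: [0.4796, -0.2764, 0.2793]
eef_rot: [-0.001, 0.997, -0.077, -0.001]
wrist_force: [0.2, 0.7, -3.5]
opening: 0.294
```

```bash
python3 -c "
from h import *
x,y=nest(-.1075,-.198); go(x,y,.1966,-9)"
```

```text
t 16.3 pos [ 0.4796 -0.2764  0.2793] yaw -8.86 tilt 0.19 F [ 0.2  0.7 -3.5] q [-0.74  0.28  1.76 -0.    1.1   0.99] open 0.294
turn units 0.018 shift units after turn [-0.334 -4.024  1.654]  shift now [-0.319 -4.022  1.662]
```

Request:
drive_tool(commands=[[[-0.03,-0.4,0.1,0,0,0,255],[-0.06,-0.7,0.25,0,0,0,255],[-0.06,-0.8,0.3,0,0,0,255],[-0.06,-0.8,0.3,0,0,0,255],[-0.06,-0.7,0.3,0,0,0,255],[-0.04,-0.42,0.25,0,0,0,255],[-0.02,-0.2,0.15,0,0,0,255],[0,0,0,0,0,0,255],[0,0,0,0,0,0,255]]])

```text
time_s: 17.2
eef_pos: [0.4956, -0.0762, 0.1987]
eef_rot: [0.0, 0.997, -0.078, 0.0]
wrist_force: [0.7, -0.0, -3.7]
opening: 0.294
```

```bash
python3 - <<'E'
from meas import *
x,y=nest(-.1075,-.198); go(x,y,.1966,-9)
im,P,C=cam('scene')
cv2.imwrite('pics/s3.png',cv2.resize(im[150:290,280:420],None,fx=4.2,fy=4.2,interpolation=2)[:,:,::-1])
E
```

```text
t 17.2 pos [ 0.4956 -0.0762  0.1987] yaw -8.96 tilt 0.04 F [ 0.7 -0.  -3.7] q [-0.39  0.32  1.92 -0.    0.9   1.34] open 0.294
turn units 0.005 shift units after turn [-0.025 -0.02   0.042]  shift now [-0.025 -0.02   0.042]
```

View pics/s3.png

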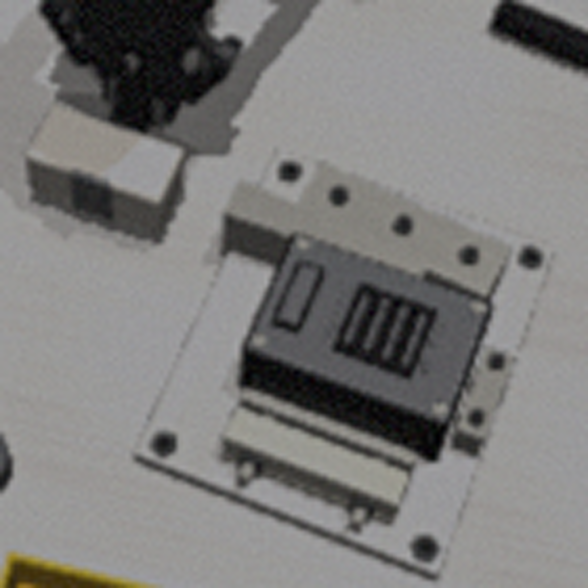

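Request:
drive_tool(commands=[[[-0.02,-0.3,0.03,0,0,0,255],[0,-0.2,0,0,0,0,255],[0,0,0,0,0,0,255],[0,-0.4,0,0,0,0,255],[0,0.4,0,0,0,0,255],[0,0.2,0,0,0,0,255],[0,0,0,0,0,0,255]]])

```text
time_s: 17.95
eef_pos: [0.4968, -0.062, 0.1972]
eef_rot: [0.0, 0.997, -0.079, 0.0]
wrist_force: [0.5, -0.4, -3.9]
opening: 0.289
```

```bash
cat >> meas.py <<'E'
def st():
    p,R,o=pose(); a,b=unnest(p[0],p[1]); print('t',round(o['time_s'],2),'nest TCP',(a*1000).round(1),(b*1000).round(1),'z',p[2].round(4),'face y',(b*1000+46.8).round(1),'F tool',(R.T@o['wrist_force']).round(1))
    for n in ('scene','side'): print(n,meas(n))
E
python3 -c "
from meas import *
st()"
```

```text
t 17.95 nest TCP -107.3 -184.8 z 0.1972 face y -138.0 F tool [0.6 0.3 3.9]
scene (np.int64(221), array([-159.5, -158.3]), array([-65.9, -32.2]), np.float64(0.0591))
side (np.int64(118), array([-159.2, -158.9]), array([-68.8, -31.8]), np.float64(0.0596))
```

```bash
cat >> meas.py <<'E'
def st():
    p,R,o=pose(); a,b=unnest(p[0],p[1]); f=b+.0468
    print('t',round(o['time_s'],2),'nest TCP',(a*1000).round(1),(b*1000).round(1),'z',p[2].round(4),'face y',(f*1000).round(1),'F tool',(R.T@o['wrist_force']).round(1),'yaw',np.degrees(np.arctan2(R[1,0],R[0,0])).round(1))
    for n in ('scene','side'):
        im,P,C=cam(n); Q=P.reshape(-1,3); x,y=unnest(Q[:,0].copy(),Q[:,1].copy())
        k=(Q[:,2]>.055)&(Q[:,2]<.064)&(x>-.067)&(x<-.03)&(y<-.072)&(y>f+.004)
        h=(Q[:,2]>.067)&(Q[:,2]<.074)&(abs(y)<.05)&(abs(x-.01)<.06)
        print(n,k.sum(),'butt',(np.percentile(y[k],[1,4])*1000).round(1),'x',(np.percentile(x[k],[4,96])*1000).round(1),'hous x',(np.percentile(x[h],[1,99])*1000).round(1))
E
python3 -c "
from meas import *
st()"
```

```text
t 18.05 nest TCP -107.6 -183.9 z 0.197 face y -137.1 F tool [-1.5 -0.2  3. ] yaw -9.1
scene 123 butt [-106.1 -105.4] x [-59.4 -34.1] hous x [-32.7  55.3]
side 53 butt [-132.1 -128.1] x [-60.6 -35.5] hous x [-34.2  54.5]
```

Request:
drive_tool(commands=[[[0,-0.3,0,0,0,0,255],[0,0,0,0,0,0,255],[0,-0.41,0,0,0,0,255],[0,0.41,0,0,0,0,255],[0,0.2,0,0,0,0,255],[0,0,0,0,0,0,255]]])

```text
time_s: 18.75
eef_pos: [0.4975, -0.057, 0.197]
eef_rot: [0.0, 0.997, -0.079, 0.0]
wrist_force: [-0.7, 0.2, -4.2]
opening: 0.292
```

```bash
python3 -c "
from meas import *
st()"
```

```text
t 18.75 nest TCP -107.4 -179.7 z 0.197 face y -132.9 F tool [-0.7 -0.1  4.2] yaw -9.1
scene 103 butt [-101.1 -100. ] x [-59.6 -34.4] hous x [-31.6  55.5]
side 44 butt [-99.4 -98.7] x [-60.2 -35.1] hous x [-33.3  54.1]
```

Request:
drive_tool(commands=[[[0,-0.3,0,0,0,0,255],[0,-0.26,0,0,0,0,255],[0,-0.03,0,0,0,0,255],[0,0,0,0,0,0,255]]])

```text
time_s: 19.25
eef_pos: [0.5022, -0.0261, 0.1971]
eef_rot: [-0.0, 0.997, -0.078, 0.0]
wrist_force: [-0.1, 1.3, -2.2]
opening: 0.296
```

Request:
drive_tool(commands=[[[0,-0.03,0,0,0,0,255],[0,0,0,0,0,0,255]]])

```text
time_s: 19.45
eef_pos: [0.5024, -0.0255, 0.1971]
eef_rot: [0.0, 0.997, -0.079, 0.0]
wrist_force: [-1.2, -1.5, -1.9]
opening: 0.296
```

Request:
drive_tool(commands=[[[0,-0.02,0,0,0,0,255],[0,0,0,0,0,0,255]]])

```text
time_s: 19.65
eef_pos: [0.5024, -0.0251, 0.1971]
eef_rot: [0.001, 0.997, -0.079, -0.0]
wrist_force: [-2.8, -6.0, -1.2]
opening: 0.294
```

Request:
drive_tool(commands=[[[0,-0.02,0,0,0,0,255],[0,0,0,0,0,0,255]]])

```text
time_s: 19.85
eef_pos: [0.5025, -0.0248, 0.1971]
eef_rot: [0.001, 0.997, -0.079, -0.0]
wrist_force: [-4.4, -9.6, -0.7]
opening: 0.296
```

Request:
drive_tool(commands=[[[0,-0.02,0,0,0,0,255],[0,0,0,0,0,0,255]]])

```text
time_s: 20.05
eef_pos: [0.5025, -0.0244, 0.1971]
eef_rot: [0.002, 0.997, -0.079, -0.001]
wrist_force: [-6.2, -14.3, 0.8]
opening: 0.292
```

```bash
python3 -c "
from meas import *
st()"
```

```text
t 20.05 nest TCP -107.6 -146.7 z 0.1971 face y -99.9 F tool [-3.9 15.1 -0.8] yaw -9.1
scene 81 butt [-95.4 -95.2] x [-59.1 -34.3] hous x [-31.6  56. ]
side 36 butt [-95.4 -94.9] x [-59.9 -36. ] hous x [-33.7  55. ]
```

Request:
drive_tool(commands=[[[0,0.4,0,0,0,0,255],[0,0,0,0,0,0,255],[0,-0.42,0,0,0,0,255],[0,0.42,0,0,0,0,255],[0,0.2,0,0,0,0,255],[0,0,0,0,0,0,255]]])

```text
time_s: 20.75
eef_pos: [0.498, -0.0527, 0.1968]
eef_rot: [-0.0, 0.997, -0.079, -0.0]
wrist_force: [-0.9, 0.5, -3.2]
opening: 0.29
```

```bash
python3 -c "
from meas import *
st()"
```

```text
t 20.75 nest TCP -107.5 -175.4 z 0.1968 face y -128.6 F tool [-1.  -0.3  3.2] yaw -9.1
scene 95 butt [-97.5 -96.8] x [-58.9 -33.1] hous x [-32.3  55.9]
side 40 butt [-96.7 -95.7] x [-59.7 -35. ] hous x [-33.4  54.5]
```

Request:
drive_tool(commands=[[[0,-0.3,0,0,0,0,255],[0,0,0,0,0,0,255],[0,-0.44,0,0,0,0,255],[0,0.44,0,0,0,0,255],[0,0.2,0,0,0,0,255],[0,0,0,0,0,0,255]]])

```text
time_s: 21.45
eef_pos: [0.4988, -0.048, 0.197]
eef_rot: [0.0, 0.997, -0.079, 0.0]
wrist_force: [-0.4, -0.3, -3.3]
opening: 0.296
```

```bash
python3 -c "
from meas import *
st()"
```

```text
t 21.45 nest TCP -107.5 -170.6 z 0.197 face y -123.8 F tool [-0.3  0.4  3.3] yaw -9.1
scene 76 butt [-92.5 -91.5] x [-59.3 -33.1] hous x [-30.6  56.4]
side 30 butt [-92.9 -92.3] x [-60.7 -35.2] hous x [-33.   55.8]
```

Request:
drive_tool(commands=[[[0,-0.3,0,0,0,0,255],[0,-0.28,0,0,0,0,255],[0,-0.04,0,0,0,0,255],[0,0,0,0,0,0,255]]])

```text
time_s: 21.95
eef_pos: [0.504, -0.0162, 0.1972]
eef_rot: [0.001, 0.997, -0.078, 0.0]
wrist_force: [-0.5, -4.3, -2.4]
opening: 0.294
```

Request:
drive_tool(commands=[[[0,-0.03,0,0,0,0,255],[0,0,0,0,0,0,255]]])

```text
time_s: 22.15
eef_pos: [0.5041, -0.0156, 0.1972]
eef_rot: [0.001, 0.997, -0.079, 0.0]
wrist_force: [-2.9, -8.9, 0.3]
opening: 0.291
```

Request:
drive_tool(commands=[[[0,-0.02,0,0,0,0,255],[0,0,0,0,0,0,255]]])

```text
time_s: 22.35
eef_pos: [0.5041, -0.0153, 0.1972]
eef_rot: [0.002, 0.997, -0.079, -0.0]
wrist_force: [-5.7, -13.2, -0.6]
opening: 0.293
```

Request:
drive_tool(commands=[[[0,-0.02,0,0,0,0,255],[0,0,0,0,0,0,255]]])

```text
time_s: 22.55
eef_pos: [0.5041, -0.0149, 0.1972]
eef_rot: [0.002, 0.997, -0.079, -0.001]
wrist_force: [-7.3, -17.3, 0.6]
opening: 0.289
```

Request:
drive_tool(commands=[[[0,0.3,0,0,0,0,255],[0,0.5,0,0,0,0,255],[0,0.5,-0.3,0,0,0,255],[0,0.5,-0.6,0,0,0,255],[0,0.6,-0.6,0,0,0,255],[0,0.6,-0.3,0,0,0,255],[0,0.6,0,0,0,0,255],[0,0.6,0,0,0,0,255],[0,0.6,0,0,0,0,255],[0,0.3,0,0,0,0,255]]])

```text
time_s: 23.55
eef_pos: [0.4641, -0.2663, 0.287]
eef_rot: [0.0, 0.997, -0.079, 0.0]
wrist_force: [0.1, 0.0, -3.4]
opening: 0.289
```

Request:
drive_tool(commands=[[[0,0,0,0,0,-0.5,255],[0,0,0,0,0,-1,255],[0,0,0,0,0,-1,255],[0,0,0,0,0,-1,255],[0,0,0,0,0,-1,255],[0,0,0,0,0,-1,255],[0,0,0,0,0,-1,255],[0,0,0,0,0,-1,255],[0,0,0,0,0,-1,255],[0,0,0,0,0,-1,255]]])

```text
time_s: 24.55
eef_pos: [0.4646, -0.2638, 0.2866]
eef_rot: [-0.0, 0.832, 0.555, 0.0]
wrist_force: [-0.6, 0.0, -3.9]
opening: 0.294
```

Request:
drive_tool(commands=[[[0,0,0,0,0,-1,255],[0,0,0,0,0,-1,255],[0,0,0,0,0,-1,255],[0,0,0,0,0,-0.7,255],[0,0,0,0,0,0,255],[0,0,0,0,0,0,255]]])

```text
time_s: 25.15
eef_pos: [0.4646, -0.2642, 0.2868]
eef_rot: [-0.0, 0.666, 0.746, 0.0]
wrist_force: [0.1, 0.1, -3.5]
opening: 0.291
```

```bash
python3 - <<'E'
from meas import *
for n in ('scene','side'): print(n,meas(n))
go(.4804,-.2772,.1835,96.5)
im,P,C=cam('wrist'); p,R,o=pose(); T=(P-p)@R
k=np.isfinite(T[...,0])&(P[...,2]>.06)&(T[...,0]>.03)&(T[...,0]<.13)&(abs(T[...,1])<.08)
Q=T[k]; t=Q[Q[:,2]<np.percentile(Q[:,2],5)+.006]
print(np.median(t[:,2]),cv2.minAreaRect((t[:,:2]*1000).astype(np.float32)))
print('plane',np.linalg.lstsq(np.c_[t[:,:2],np.ones(len(t))],t[:,2],rcond=None)[0])
E
```

```text
scene (np.int64(67), array([-92.9, -92.3]), array([-59.6, -32.8]), np.float64(0.0598))
side (np.int64(27), array([-90.8, -90.6]), array([-59.7, -34.8]), np.float64(0.06))
t 25.25 pos [ 0.4645 -0.2644  0.2869] yaw 96.5 tilt 0.01 F [-0.4  0.3 -4.1] q [-0.74  0.23  1.81  0.    1.1  -0.85] open 0.297
turn units 0.0 shift units after turn [-0.29   0.287  2.068]  shift now [-0.29   0.286  2.068]
0.13562789625298846 ((60.49201965332031, 0.7573051452636719), (48.17377853393555, 93.53485870361328), 0.5501705408096313)
plane [ 0.00554361 -0.0015315   0.13534786]
```

Request:
drive_tool(commands=[[[-0.29,0.286,0.3,0,0,0,255],[0,0,0.6,0,0,0,255],[0,0,0.6,0,0,0,255],[0,0,0.35,0,0,0,255],[0,0,0.15,0,0,0,255],[0,0,0.05,0,0,0,255],[0,0,0,0,0,0,255]]])

```text
time_s: 26.0
eef_pos: [0.4806, -0.2778, 0.185]
eef_rot: [0.0, 0.665, 0.746, 0.0]
wrist_force: [0.8, 0.2, -2.4]
opening: 0.292
```

Request:
drive_tool(commands=[[[0,0,0.02,0,0,0,255],[0,0,0,0,0,0,255]]])

```text
time_s: 26.2
eef_pos: [0.4806, -0.2779, 0.1845]
eef_rot: [0.001, 0.665, 0.747, -0.0]
wrist_force: [-0.5, -0.7, -3.0]
opening: 0.29
```

Request:
drive_tool(commands=[[[0,0,0.03,0,0,0,255],[0,0,0,0,0,0,255]]])

```text
time_s: 26.4
eef_pos: [0.4803, -0.2776, 0.1823]
eef_rot: [0.0, 0.665, 0.747, -0.0]
wrist_force: [0.4, 0.0, -1.9]
opening: 0.296
```

Request:
drive_tool(commands=[[[0,0,0.02,0,0,0,255],[0,0,0,0,0,0,255]]])

```text
time_s: 26.6
eef_pos: [0.4804, -0.2778, 0.1819]
eef_rot: [0.0, 0.665, 0.747, -0.0]
wrist_force: [-1.3, 0.6, 4.6]
opening: 0.293
```

Touching down; release, lift and check.

Request:
drive_tool(commands=[[[0,0,0,0,0,0,160],[0,0,0,0,0,0,100],[0,0,0,0,0,0,40],[0,0,0,0,0,0,0],[0,0,0,0,0,0,0],[0,0,-0.4,0,0,0,0],[0,0,-0.8,0,0,0,0],[0,0,-0.9,0,0,0,0],[0,0,-0.9,0,0,0,0],[0,0,0,0,0,0,0]]])

```text
time_s: 27.6
eef_pos: [0.4821, -0.279, 0.3383]
eef_rot: [0.006, 0.665, 0.747, -0.0]
wrist_force: [0.3, -0.2, 0.7]
opening: 1.001
```

```bash
python3 - <<'E'
from meas import *
im,P,C=cam('scene'); cv2.imwrite('pics/end.png',im[:,:,::-1])
for n in ('scene','side'): print(n,meas(n))
p,R,o=pose(); print(p,o['opening'],o['wrist_force'])
Q=P[135:190,205:290].reshape(-1,3);Q=Q[np.isfinite(Q[:,0])&(Q[:,2]>.036)&(Q[:,2]<.06)]
print(len(Q),np.percentile(Q[:,2],[5,50,95]),cv2.minAreaRect((Q[:,:2]*1000).astype(np.float32)))
E
```

```text
scene (np.int64(65), array([-92.4, -92.2]), array([-59.8, -33.1]), np.float64(0.0599))
side (np.int64(28), array([-91.2, -90.8]), array([-60.6, -34.9]), np.float64(0.0604))
[ 0.47997191 -0.27728451  0.33050798] 0.9992383706555373 [-0.62840686 -0.40215371 -0.66506227]
560 [0.03651803 0.04340185 0.04704344] ((481.047607421875, -287.216796875), (96.85867309570312, 188.66668701171875), 5.558037757873535)
```

View pics/end.png

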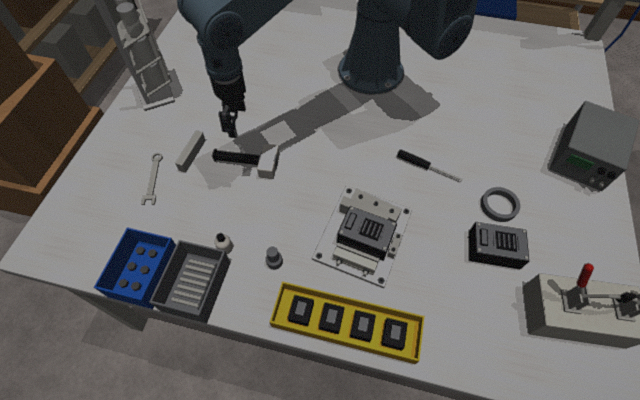

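The mallet lies flat where it was (head at about (268,163)). The wedge is in the gap at (350,205), and the other objects have not moved.

```bash
python3 -c "
from bench import ctrl
print(ctrl.hand_in())"
```

```text
the job is handed in; nothing more can be done
None
```

The wedge is driven into the gap and holds the housing against the sprung stop. The mallet is back down flat on the bench where it came from. I handed the job in after about 28 s of robot time; no verdict was reported.

- **Hand start:** I pushed the wedge in thin end first with the fingers, at about 5 N along the gap. It was left with about 41 mm outside the mouth.
- **Taps:** Four light mallet taps moved its thick end from y ≈ -111 to -92 mm in nest axes, so about 22 mm stays out.
- **Hold test:** I then pushed slowly with the mallet up to about 19 N. The force rose evenly and the wedge did not give. The end position stayed the same after release, within about 1.5 mm (scene camera -92.4, side camera -91.2).
- **Last picture:** The mallet lies flat, no bystander has visibly moved, and the gripper is clear of everything.

**Not confirmed:**
- The clamp force, roughly 35–40 N, is my estimate from how far the wedge was driven. I did not measure it.
- I could not read the peak forces during the taps, because the force is only reported at the end of each move.
- One side-camera reading of the wedge, after the first tap, was wrong because the mallet was in view, so I ignored it.

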